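Swap in the washed drip grate and show the used one to the camera

TASK

At the coffee counter, first set the washed drip grate into the empty drip tray so that it lies flat and square in the pocket, and let go of it; then lift the used grate out of the other tray and hold it up to the small inspection camera: the middle of its underside 20 cm from the lens on the camera's line of sight, the underside squarely facing the lens and the grate's long sides level. Finish still holding the used grate there, steady and clear of everything else; do not drop either grate, knock the camera, or disturb the mug, the sugar jar and the cup stack.

Things in the scene. Friction and masses are not known exactly. Their poses are not given: they have to be found in the camera images.
- washed_grate: Washed drip grate, lying on the counter: flat steel grate 120 (x) x 80 (y) x 10 mm, about 0.2 kg, with a black upright grip in the middle of its top: a block 46 (x) x 10 (y) mm from z = 10 to z = 44 mm, to be pinched across its 10 mm. Origin: centre of the underside; z up out of the top. A half turn about z makes no difference.
- washed_grate_grip (a point): Point in the washed grate's grip, on its centre line, 34 mm above the grate's underside (10 mm below the top of the grip). Same axes as the grate.
- used_grate: The used drip grate, same shape, size, axes and origin as the washed one; it starts lying in the pocket of the other drip tray, its underside on the pocket floor.
- used_grate_grip (a point): Point in the used grate's grip, 34 mm above that grate's underside (10 mm below the top of the grip).
- empty_tray: The drip tray that starts empty: a steel tray fixed to the counter, 170 (x) x 130 (y) x 24 mm high, with a rectangular pocket in its top. Origin: centre of its underside, on the counter. x along its long side, z up.
- empty_tray_pocket (a point): Centre of the floor of the empty tray's pocket, 12 mm above the counter. The pocket is 12 mm deep, 125 mm along x and 85 mm along y (2.5 mm play all round the grate); its upper 5 mm flare outward at 45 degrees as a lead-in. Axes as the tray.
- full_tray: The identical drip tray that starts with the used grate in its pocket. Fixed to the counter. Origin: centre of its underside.
- camera: Small inspection camera fixed near the counter's far side, 80 mm high: black base 100 x 90 x 12 mm, two aluminium cheeks, between them a tilted grey box 50 x 56 x 45 mm with a black lens barrel 38 mm across. Origin: centre of the base's underside. It looks to its own -x (towards the robot), 55 degrees upward from level; its y is level, across the picture.
- lens (a point): Centre of the lens front, 7 mm in front (camera's -x) of the camera's origin and 70 mm above the counter. z axis along the line of sight away from the lens (55 degrees above level), y axis level across the picture.
- view_point (a point): Point on the line of sight 200 mm from the lens, where the middle of the used grate's underside belongs: 234 mm above the counter, 122 mm level from the camera's origin on its -x side. Axes as the lens. Underside facing the lens, the grate's z runs along this z (35 degrees off vertical) and its x along this y, either way round.
- mug: White mug 80 mm across, 95 mm high, loose, to be left alone. Origin: centre of its underside.
- sugar_jar: Glass sugar jar with a steel cap, 68 mm across, 130 mm high, loose, to be left alone. Origin: centre of its underside.
- cup_stack: Stack of white paper cups, 79 mm across, 108 mm high, loose, to be left alone. Origin: centre of its underside.

How it is judged:
On the way, in this order (a step that is already met when the one before it is completed fails the run):
1. the washed grate lies flat and square in the empty tray's pocket, let go (z of washed_grate in the frame of empty_tray_pocket between -0.003 and 0.003 m and horizontal distance between washed_grate and empty_tray_pocket below 0.006 m and angle between the x axis of washed_grate and the x axis of empty_tray_pocket, either way round below 0.06 rad and angle between the z axis of washed_grate and the z axis of empty_tray_pocket, either way round below 0.05 rad and z of washed_grate_grip in the frame of empty_tray_pocket above 0.02 m and contact force between washed_grate and the fingers below 0.1 N and linear speed of washed_grate below 0.03 m/s), for 0.3 s.
2. the used grate is held in the fingers, lifted clear of its tray (contact force between used_grate and the fingers above 1 N and height (world z) of used_grate above 0.06 m), for 0.2 s.
At the end, for the whole second after the job is handed in: Washed grate in the once-empty pocket, released: height within 3 mm, centre 6 mm, square 0.06 rad, flat 0.05 rad. Used grate at rest in the fingers, touching nothing else: middle of underside within 30 mm of the view point, facing the lens within 0.2 rad, long sides level within 0.2 rad (all of step 1 and contact force between used_grate and the fingers above 1 N and distance between used_grate and view_point below 0.03 m and angle between the z axis of used_grate and the z axis of view_point, either way round below 0.2 rad and angle between the x axis of used_grate and the y axis of view_point, either way round below 0.2 rad and z of used_grate_grip in the frame of view_point above 0 m and linear speed of used_grate below 0.03 m/s and angular speed of used_grate below 0.2 rad/s and contact force between used_grate and camera below 0.1 N and contact force between used_grate and empty_tray below 0.1 N and contact force between used_grate and full_tray below 0.1 N and contact force between used_grate and washed_grate below 0.1 N and contact force between used_grate and mug below 0.1 N and contact force between used_grate and sugar_jar below 0.1 N and contact force between used_grate and cup_stack below 0.1 N); the arm keeps its last pose, push and grip.
It fails at once if a bystander (mug, sugar jar, cup stack) moved more than 20 mm or tipped (distance of any of mug, sugar_jar, cup_stack from where it was at the start of the episode above 0.02 m or angle between any of mug, sugar_jar, cup_stack's own z axis and vertical above 0.3 rad).
It fails at once if the camera knocked (over 4 N) (contact force between camera and the arm above 4 N or contact force between camera and the fingers above 4 N or contact force between camera and used_grate above 4 N or contact force between camera and washed_grate above 4 N).
It fails at once if a grate dropped: falling or flying faster than 0.45 m/s out of the fingers ((linear speed of washed_grate above 0.45 m/s and contact force between washed_grate and the fingers below 0.1 N) or (linear speed of used_grate above 0.45 m/s and contact force between used_grate and the fingers below 0.1 N)).
It also fails if it takes over 64 s, if anything falls off the work surface, if the arm or the gripper's body presses on something with over 40 N, if the wrist force passes 120 N, or if a joint passes its speed limit or range.

ROBOT

A 6-joint arm with a two-finger parallel gripper is mounted at the origin on the work surface. World frame = base frame: x ahead of the robot, y to its left, z up, the work surface at z = 0. Lengths are in m, angles in rad, forces in N, time in s.
With the tool pointing down it reaches from about 0.225 to 0.875 m from the base axis. Payload 3.4 kg.
Tool frame: the origin (TCP) lies at the very end of the fingers, on their centre line; the grasp point (between the pads) lies behind it (manip.grasp_offset is the z of the grasp point in the tool frame, in m); z points along the fingers, y is the line along which they close (so a half turn about z gives the same grasp; the last joint's range is limited). The gripper opens to 85 mm and grips with 20 to 120 N. Pads are 22 mm wide; open, the fingers measure 114 mm over their backs; the gripper's body (76 mm by 85 mm) begins 54 mm behind the grasp point. The pads swing forward as they close: fully open they stand 13 mm farther back than shut.
Start: joints at [-1.238, 0.276, 1.505, -0, 1.361, -0.121], TCP at [0.252, -0.517, 0.231] pointing down, gripper open.
Joint ranges: [-2.89, 2.89], [-0.75, 2.08], [0.22, 2.7], [-1.18, 4.32], [0.11, 2.71], [-2.7, 2.7]. Speed limits (rad/s): [2.57, 2.57, 3.14, 3.14, 3.14, 3.14].

INTERFACE

Orientations are given as a unit quaternion [w, x, y, z].
In Python, from rig import manip gives the robot as it stands.
- The arm moves only by the shell command python3 -m pendant 'ROWS' [FORCE]. ROWS is JSON, a list of rows, each an object of numbers: "dx", "dy", "dz": the shift along the tool's x, y, z in m; "rx", "ry", "rz": the turn, a rotation vector about the tool's x, y, z in degrees; "hand": the finger opening in m, from 0 to 0.0854. In form: [{"dx": .., "dy": .., "dz": .., "rx": .., "ry": .., "rz": .., "hand": ..}, ...]. A call has 1 to 12 rows; each row shifts and turns the commanded pose from where the row before left it, along the tool's axes as they then stand; what a row does not reach is not made up. A row lasts 1/12 s, in which the tool goes at most 41.7 mm and 7.16 degrees, less where a joint would pass 70% of its speed; a pose out of reach is approached as far as the arm can. A call is refused whole if a number of a shift passes 0.0417 or a number of a turn 7.16, either way. A call with a gripper value outside its range is refused whole. The fingers move at their own pace and stop on an object; FORCE is the grip in N (left out, the last holds). Time passes only in rows, so rows that do not move let the fingers close. It gives the time, the measured TCP pose, the force, the opening and the grip force at its end, in the units of the state.
- manip.get_state(): the state, without advancing time (a new reading comes with each control period).
- manip.get_image(name): name is "side" or "top"; returns a dict with "frame" (400x640x3 uint8, red, green, blue), "fx", "fy", "cx", "cy" (pixels), "distortion" ([k1, k2, p1, p2, k3] as OpenCV has them; the pictures are not rectified), "position" and "attitude" of the camera in the world. Camera axes: x right, y up, looking along -z (the intrinsics and any distortion apply to the point x, -y, -z); pixel columns grow to the right and rows downward; lengths in m; the calibration is good to about 2 mm. A picture is of the moment at which its call begins. There is no depth.
- manip.sign_off(): hands the job in; it is judged then, once.
The state is a dict: "clock": time; "qpos": joint angles; "qd": joint speeds; "effort": joint torques, N m; "position": TCP position; "ee_rot": TCP orientation; "contact_force": force on the tool from outside, world axes, zero at the start; "moment": the same for the moment, N m; "width": finger opening in m; "gripper_force": force on a finger pad.
Only numpy, scipy, OpenCV 4.12 (cv2) and the standard library are available. Lean on these libraries where they do the work, as an engineer would, in place of code of your own. Each camera call takes 0.05 s, during which the arm holds its last target. There are 200 camera calls.

## Working session

There is one attempt and no reset: what is moved stays moved. The work goes in short steps, Python scripts to look and compute and a shell command to move; the robot and the scene stay as the last step left them, time stands still between calls to the robot, and variables do not carry over. Pictures are saved under pics/ and viewed, at most 10 in all, crops included, and the job is handed in when it is done.

```bash
mkdir -p pics; ls; python3 - <<'E'
from rig import manip
import cv2
print(manip.get_state(), manip.grasp_offset)
for n in("top","side"):
    d=manip.get_image(n); f=d.pop("frame"); print(n,d)
    cv2.imwrite(f"pics/{n}0.png",f[:,:,::-1])
E
```

```text
pics
{'clock': 0.0, 'qpos': array([-1.23798894e+00,  2.76621980e-01,  1.50616731e+00, -3.01827275e-06,
        1.36068954e+00, -1.20971697e-01]), 'qd': array([ 4.47022901e-04, -2.49655677e-03,  4.44055448e-04,  1.40272434e-03,
        2.40008045e-03, -9.91076193e-05]), 'effort': array([ 1.13171245e-03, -4.16767788e+01, -2.45801729e+01, -1.86185766e-04,
        1.07871147e-02,  2.94698452e-05]), 'position': array([ 0.25189116, -0.51628987,  0.23041071]), 'ee_rot': array([-9.37645379e-04,  9.74370293e-01,  2.24948087e-01, -1.01170407e-04]), 'contact_force': array([-0.49617798,  0.22576176,  1.31236973]), 'moment': array([ 0.00553324,  0.0222803 , -0.01484137]), 'gripper_force': 0.0, 'width': 0.0852856999270896} -0.0187
top {'fx': 390.68641400741683, 'fy': 390.68641400741683, 'cx': 317.75471349522564, 'cy': 197.29428558805762, 'distortion': array([-0.06474694,  0.        ,  0.        ,  0.        ,  0.        ]), 'position': array([0.53210943, 0.06158644, 1.32876795]), 'attitude': array([-0.70126218, -0.02174424,  0.00516989,  0.71255303])}
side {'fx': 364.555376128998, 'fy': 364.555376128998, 'cx': 322.0430741696757, 'cy': 198.0116635225626, 'distortion': array([-0.04506023,  0.        ,  0.        ,  0.        ,  0.        ]), 'position': array([0.16809681, 0.62155778, 0.99383835]), 'attitude': array([-0.30637625, -0.10980224,  0.32760678,  0.88698977])}
```

View pics/top0.png

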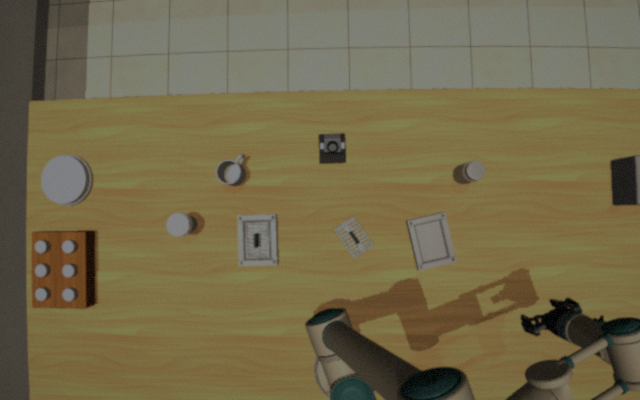

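View pics/side0.png

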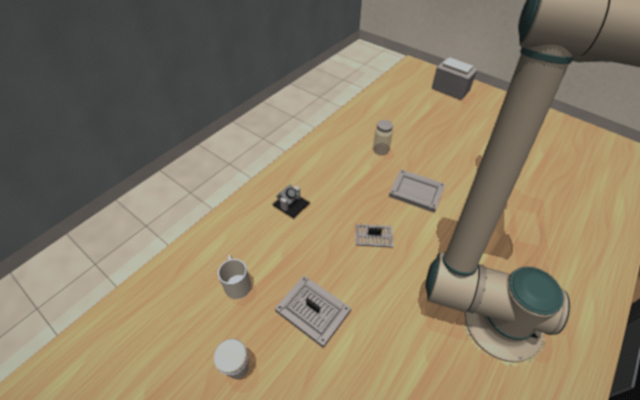

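The top view shows the full tray at (257,240), washed grate (353,237), empty tray (431,240), camera (332,148), mug (231,173), jar (470,172) and cups (180,224). The side view agrees. Next I'll measure the outlines.

```bash
cat > h.py <<'E'
import numpy as np, cv2
from rig import manip
from scipy.spatial.transform import Rotation as R
def rot(q): return R.from_quat([q[1],q[2],q[3],q[0]])
def K(d): return np.array([[d["fx"],0,d["cx"]],[0,d["fy"],d["cy"]],[0,0,1]])
def cast(d,px,z):
    p=cv2.undistortPoints(np.float64(px).reshape(-1,1,2),K(d),d["distortion"])[:,0]
    r=rot(d["attitude"]).apply(np.c_[p[:,0],-p[:,1],-np.ones(len(p))])
    return d["position"]+r*((z-d["position"][2])/r[:,2])[:,None]
def rect(d,pts,z):  # min-area rectangle of pixel outline cast on plane z -> centre, sides mm, long-axis angle deg
    w=cast(d,pts,z)[:,:2].astype(np.float32)*1000
    (c,s,a)=cv2.minAreaRect(w)
    if s[0]<s[1]: s=s[::-1]; a+=90
    return np.round(c,1),np.round(s,1),round((a+90)%180-90,1)
def blobs(f,box,kind):
    x0,y0,x1,y1=box; c=f[y0:y1,x0:x1]
    hsv=cv2.cvtColor(c,cv2.COLOR_RGB2HSV)
    m=(hsv[...,2]<45) if kind=="dark" else (hsv[...,1]<70)
    m=cv2.morphologyEx(m.astype(np.uint8),cv2.MORPH_CLOSE,np.ones((3,3)))
    cs,_=cv2.findContours(m,cv2.RETR_EXTERNAL,cv2.CHAIN_APPROX_NONE)
    k=max(cs,key=cv2.contourArea); return k[:,0]+[x0,y0], cv2.contourArea(k)
E
python3 - <<'E'
from h import *
T={"top":dict(full=(228,205,288,275),washed=(325,210,382,265),empty=(400,205,462,278),cam=(312,125,352,170)),
"side":dict(full=(265,270,360,350),washed=(345,215,402,255),empty=(382,165,450,215),cam=(265,175,318,222))}
H=dict(full=.024,washed=.01,empty=.024,cam=.012)
for n in T:
    d=manip.get_image(n)
    for k,b in T[n].items():
        p,a=blobs(d["frame"],b,"dark" if k=="cam" else "grey"); print(n,k,a,*rect(d,p,H[k]))
        if k in("full","washed"):
            p,a=blobs(d["frame"],b,"dark"); print("   grip",a,*rect(d,p,.044 if k=="washed" else .056))
t=manip.get_image("top")["frame"][120:280,220:480]; s=manip.get_image("side")["frame"][165:345,265:450]
cv2.imwrite("pics/crop.png",np.vstack([cv2.resize(t,(780,480))[:,:,::-1][:300]*1]));
cv2.imwrite("pics/crop.png",cv2.resize(t,(780,480),interpolation=cv2.INTER_CUBIC)[:,:,::-1])
E
```

```text
top full 1949.0 [444.  297.8] [170.6 134.8] -0.5
   grip 21.5 [446.1 295. ] [35.9  6.6] -0.7
top washed 825.0 [447.7 -25.4] [122.   80.8] 33.8
   grip 0.5 [441.8 -29.1] [16.3  2.6] 35.9
top empty 1962.0 [ 430.9 -283.5] [171.6 133.1] 12.2
top cam 234.0 [738.8  41.4] [81.3 68.3] 89.0
side full 2812.5 [444.2 301.9] [173.9 136.5] 1.2
   grip 40.0 [440.5 306.8] [43.3 10.6] -1.1
side washed 747.5 [449.1 -22.7] [122.3  86.4] 33.9
   grip 47.0 [444.4 -12.8] [36.2 19.4] 38.1
side empty 1393.0 [ 431.7 -275.9] [171.4 149.2] 11.9
side cam 192.5 [728.2  46.1] [79.5 47.4] -88.5
```

View pics/crop.png

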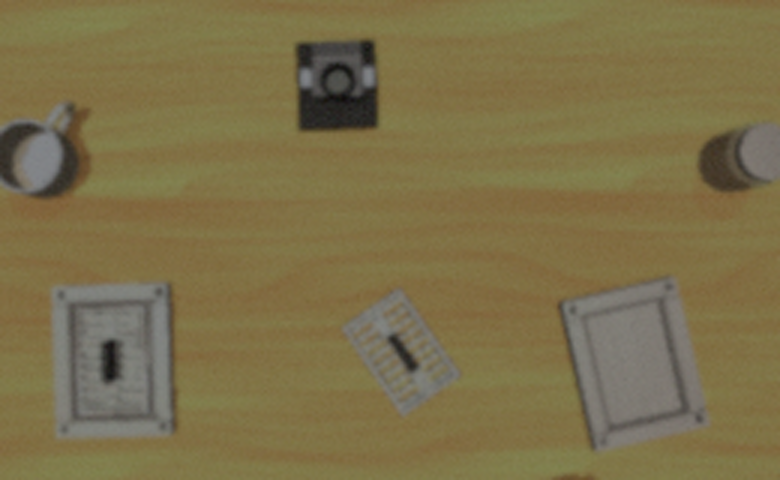

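The crop confirms the layout. The camera base's front edge is at about crop (300–378,129), with the lens ring at crop (338,80). The tray outlines match 170x130 apart from a visible side wall of about 2 mm in y, and the washed grate matches 120x80. Next: camera pose and the first deltas.

```bash
cat >> h.py <<'E'
def goto(pos,xang,tilt=0,yaw=0):
    """shift (mm, current tool axes) then turn (rotvec deg, current tool axes) to TCP pos, tool x at xang (deg), tilted about tool x"""
    s=manip.get_state(); r=rot(s["ee_rot"])
    t=R.from_euler("z",xang,degrees=True)*R.from_euler("x",180+tilt,degrees=True)
    print("shift",np.round(r.inv().apply(np.array(pos)-s["position"])*1000,1),"turn",np.round((r.inv()*t).as_rotvec(degrees=True),2),"toolz",np.round(t.apply([0,0,1]),3))
    print("pos",np.round(s["position"],4),"t",s["clock"],"w",round(s["width"],4),"gf",s["gripper_force"],"F",np.round(s["contact_force"],1),"q",np.round(s["qpos"],2))
E
python3 - <<'E'
from h import *
d=manip.get_image("top")
g=lambda x,y:(x/3+220,y/3+120)
print(np.round(cast(d,[g(298,42),g(374,40),g(378,129),g(300,131)],.012),3)); print(np.round(cast(d,[g(338,80)],.07),3))
goto([.4477,-.0254,.12],33.9)
goto([.6,.04,.25],90,35); goto([.6,.04,.25],90,-35)
E
```

```text
[[ 0.798  0.083  0.012]
 [ 0.798 -0.003  0.012]
 [ 0.697 -0.005  0.012]
 [ 0.696  0.083  0.012]]
[[0.744 0.04  0.07 ]]
shift [ 391.2 -355.8  111.3] turn [-0.02 -0.01 -7.9 ] toolz [ 0. -0. -1.]
pos [ 0.252  -0.5167  0.2311] t 0.35 w 0.0853 gf 0.0 F [-0.4 -0.7  0.3] q [-1.24  0.28  1.51  0.    1.36 -0.12]
shift [ 556.8 -347.9  -18.7] turn [ 31.22 -19.54 -61.91] toolz [-0.574  0.    -0.819]
pos [ 0.252  -0.5167  0.2311] t 0.35 w 0.0853 gf 0.0 F [-0.4 -0.7  0.3] q [-1.24  0.28  1.51  0.    1.36 -0.12]
shift [ 556.8 -347.9  -18.7] turn [-31.26  19.51 -61.92] toolz [ 0.574 -0.    -0.819]
pos [ 0.252  -0.5167  0.2311] t 0.35 w 0.0853 gf 0.0 F [-0.4 -0.7  0.3] q [-1.24  0.28  1.51  0.    1.36 -0.12]
```

```bash
python3 -m pendant '[{"dx":0.014,"dy":-0.0127},{"dx":0.028,"dy":-0.0254},{"dx":0.028,"dy":-0.0254},{"dx":0.028,"dy":-0.0254},{"dx":0.028,"dy":-0.0254},{"dx":0.028,"dy":-0.0254},{"dx":0.028,"dy":-0.0254},{"dx":0.028,"dy":-0.0254},{"dx":0.028,"dy":-0.0254},{"dx":0.028,"dy":-0.0254},{"dx":0.028,"dy":-0.0254},{"dx":0.028,"dy":-0.0254}]'; python3 -m pendant '[{"dx":0.028,"dy":-0.0254},{"dx":0.028,"dy":-0.0254},{"dx":0.0132,"dy":-0.013},{"dz":0.03,"rz":-4},{"dz":0.03,"rz":-3.9},{"dz":0.03},{"dz":0.02},{}]'
python3 -c "
from h import *
goto([.4477,-.0254,.0153],33.9)"
```

```text
shift [ 391.2 -355.7  216. ] turn [-0.02 -0.01 -7.9 ] toolz [ 0. -0. -1.]
pos [ 0.252  -0.5167  0.2311] t 0.35 w 0.0853 gf 0.0 F [-0.4 -0.7  0.3] q [-1.24  0.28  1.51  0.    1.36 -0.12]invalid input
invalid input
```

```bash
python3 -m pendant '[{"dx":0.014,"dy":-0.0127,"dz":0,"rx":0,"ry":0,"rz":0,"hand":0.085}]'; python3 -m pendant --help | head -20
```

```text
clock: 0.43
position: [0.2583, -0.502, 0.2309]
ee_rot: [0.001, 0.975, 0.224, -0.001]
contact_force: [0.9, -0.3, -0.3]
width: 0.085
gripper_force: 0.0invalid input: not JSON, or not a number
```

```bash
python3 -m pendant '[{"dx":0.029,"dy":-0.0264,"dz":0,"rx":0,"ry":0,"rz":0,"hand":0.085},{"dx":0.029,"dy":-0.0264,"dz":0,"rx":0,"ry":0,"rz":0,"hand":0.085},{"dx":0.029,"dy":-0.0264,"dz":0,"rx":0,"ry":0,"rz":0,"hand":0.085},{"dx":0.029,"dy":-0.0264,"dz":0,"rx":0,"ry":0,"rz":0,"hand":0.085},{"dx":0.029,"dy":-0.0264,"dz":0,"rx":0,"ry":0,"rz":0,"hand":0.085},{"dx":0.029,"dy":-0.0264,"dz":0,"rx":0,"ry":0,"rz":0,"hand":0.085},{"dx":0.029,"dy":-0.0264,"dz":0,"rx":0,"ry":0,"rz":0,"hand":0.085},{"dx":0.029,"dy":-0.0264,"dz":0,"rx":0,"ry":0,"rz":0,"hand":0.085},{"dx":0.029,"dy":-0.0264,"dz":0,"rx":0,"ry":0,"rz":0,"hand":0.085},{"dx":0.029,"dy":-0.0264,"dz":0,"rx":0,"ry":0,"rz":0,"hand":0.085},{"dx":0.029,"dy":-0.0264,"dz":0,"rx":0,"ry":0,"rz":0,"hand":0.085},{"dx":0.029,"dy":-0.0264,"dz":0,"rx":0,"ry":0,"rz":0,"hand":0.085}]'; python3 -m pendant '[{"dx":0.029,"dy":-0.026,"dz":0,"rx":0,"ry":0,"rz":0,"hand":0.085},{"dx":0,"dy":0,"dz":0.03,"rx":0,"ry":0,"rz":-4,"hand":0.06},{"dx":0,"dy":0,"dz":0.03,"rx":0,"ry":0,"rz":-3.9,"hand":0.06},{"dx":0,"dy":0,"dz":0.03,"rx":0,"ry":0,"rz":0,"hand":0.06},{"dx":0,"dy":0,"dz":0.03,"rx":0,"ry":0,"rz":0,"hand":0.06},{"dx":0,"dy":0,"dz":0,"rx":0,"ry":0,"rz":0,"hand":0.06},{"dx":0,"dy":0,"dz":0,"rx":0,"ry":0,"rz":0,"hand":0.06}]'
python3 -c "
from h import *
goto([.4477,-.0254,.0153],33.9)"
```

```text
clock: 1.43
position: [0.4333, -0.0601, 0.2316]
ee_rot: [0.0, 0.974, 0.225, 0.0]
contact_force: [1.1, -1.0, 0.4]
width: 0.0851
gripper_force: 0.0
clock: 2.02
position: [0.4467, -0.0257, 0.1106]
ee_rot: [-0.001, 0.957, 0.292, -0.002]
contact_force: [0.5, 0.1, -0.6]
width: 0.0602
gripper_force: 0.0
shift [ 1.2  0.6 95.3] turn [-0.14  0.14  0.  ] toolz [ 0. -0. -1.]
pos [ 0.4467 -0.0257  0.1106] t 2.0167 w 0.0602 gf 0.0 F [ 0.5  0.1 -0.6] q [-0.21  0.2   1.95 -0.    1.    0.77]
```

```bash
python3 -m pendant '[{"dx":0.001,"dy":0.0006,"dz":0.025,"rx":0,"ry":0,"rz":0,"hand":0.05},{"dx":0,"dy":0,"dz":0.025,"rx":0,"ry":0,"rz":0,"hand":0.05},{"dx":0,"dy":0,"dz":0.025,"rx":0,"ry":0,"rz":0,"hand":0.05},{"dx":0,"dy":0,"dz":0.013,"rx":0,"ry":0,"rz":0,"hand":0.05},{"dx":0,"dy":0,"dz":0.006,"rx":0,"ry":0,"rz":0,"hand":0.05},{"dx":0,"dy":0,"dz":0,"rx":0,"ry":0,"rz":0,"hand":0.04},{"dx":0,"dy":0,"dz":0,"rx":0,"ry":0,"rz":0,"hand":0.03},{"dx":0,"dy":0,"dz":0,"rx":0,"ry":0,"rz":0,"hand":0.02},{"dx":0,"dy":0,"dz":0,"rx":0,"ry":0,"rz":0,"hand":0},{"dx":0,"dy":0,"dz":0,"rx":0,"ry":0,"rz":0,"hand":0},{"dx":0,"dy":0,"dz":0,"rx":0,"ry":0,"rz":0,"hand":0},{"dx":0,"dy":0,"dz":0,"rx":0,"ry":0,"rz":0,"hand":0}]' 50
python3 - <<'E'
from h import *
goto([.431,-.285,.12],12)
for n,b in(("top",(320,200,390,270)),("side",(335,200,415,265))):
    d=manip.get_image(n); p,a=blobs(d["frame"],b,"grey"); print(n,*rect(d,p,.01))
    cv2.imwrite(f"pics/g_{n}.png",cv2.resize(d["frame"][150:300,250:490],(800,500))[:,:,::-1])
E
```

```text
clock: 3.02
position: [0.45, -0.026, 0.0188]
ee_rot: [0.001, 0.957, 0.292, 0.001]
contact_force: [0.3, 0.9, 5.9]
width: 0.0092
gripper_force: 49.9
shift [-160.   204.6 -101.1] turn [ 0.1  -0.15 21.9 ] toolz [ 0. -0. -1.]
pos [ 0.45   -0.026   0.0188] t 3.0167 w 0.0092 gf 49.945040345191956 F [0.3 0.9 5.9] q [-0.21  0.33  2.07  0.    0.74  0.77]
top [428.2 -54.3] [181.5 177.9] 89.1
side [479.2 -71.9] [200.4 120. ] -59.1
```

View pics/g_side.png

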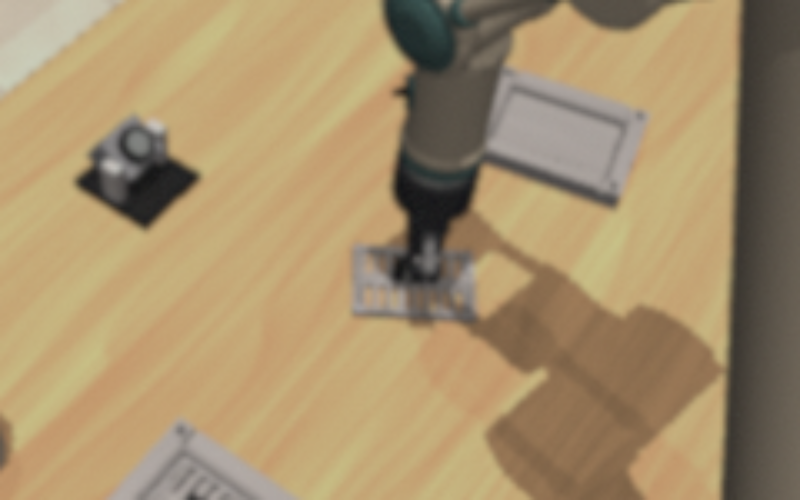

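The grate is gripped (width 9 mm), with the fingers near its middle at about (420,265) in the crop. Lifting and carrying it over.

```bash
python3 -m pendant '[{"dx":0,"dy":0,"dz":-0.015,"rx":0,"ry":0,"rz":0,"hand":0},{"dx":0,"dy":0,"dz":-0.03,"rx":0,"ry":0,"rz":0,"hand":0},{"dx":0,"dy":0,"dz":-0.03,"rx":0,"ry":0,"rz":0,"hand":0},{"dx":0,"dy":0,"dz":-0.025,"rx":0,"ry":0,"rz":0,"hand":0},{"dx":-0.01,"dy":0.0126,"dz":0,"rx":0,"ry":0,"rz":0,"hand":0},{"dx":-0.02,"dy":0.0256,"dz":0,"rx":0,"ry":0,"rz":0,"hand":0},{"dx":-0.02,"dy":0.0256,"dz":0,"rx":0,"ry":0,"rz":0,"hand":0},{"dx":-0.02,"dy":0.0256,"dz":0,"rx":0,"ry":0,"rz":0,"hand":0},{"dx":-0.02,"dy":0.0256,"dz":0,"rx":0,"ry":0,"rz":0,"hand":0},{"dx":-0.02,"dy":0.0256,"dz":0,"rx":0,"ry":0,"rz":0,"hand":0},{"dx":-0.02,"dy":0.0256,"dz":0,"rx":0,"ry":0,"rz":0,"hand":0},{"dx":-0.02,"dy":0.0256,"dz":0,"rx":0,"ry":0,"rz":0,"hand":0}]'; python3 -m pendant '[{"dx":-0.01,"dy":0.0126,"dz":0,"rx":0,"ry":0,"rz":0,"hand":0},{"dx":0,"dy":0,"dz":0,"rx":0,"ry":0,"rz":6,"hand":0},{"dx":0,"dy":0,"dz":0,"rx":0,"ry":0,"rz":6,"hand":0},{"dx":0,"dy":0,"dz":0,"rx":0,"ry":0,"rz":6,"hand":0},{"dx":0,"dy":0,"dz":0,"rx":0,"ry":0,"rz":3.9,"hand":0},{"dx":0,"dy":0,"dz":0,"rx":0,"ry":0,"rz":0,"hand":0},{"dx":0,"dy":0,"dz":0,"rx":0,"ry":0,"rz":0,"hand":0}]'
python3 - <<'E'
from h import *
for n in("top","side","top"):
    d=manip.get_image(n); goto([.431,-.285,.0273],12)
    if n=="top":cv2.imwrite(f"pics/h.png",cv2.resize(d["frame"][180:300,360:520],(800,600))[:,:,::-1])
    else:cv2.imwrite(f"pics/hs.png",cv2.resize(d["frame"][110:230,350:510],(800,600))[:,:,::-1])
E
```

```text
clock: 4.12
position: [0.4308, -0.2703, 0.1178]
ee_rot: [0.0, 0.957, 0.291, 0.0]
contact_force: [0.8, 0.0, -2.3]
width: 0.0089
gripper_force: 49.1
clock: 4.7
position: [0.4299, -0.2847, 0.1176]
ee_rot: [0.0, 0.994, 0.105, 0.0]
contact_force: [-0.7, -0.2, -2.1]
width: 0.0093
gripper_force: 49.1
shift [ 0.9  0.5 90.3] turn [ 0.02 -0.01  0.1 ] toolz [ 0. -0. -1.]
pos [ 0.43   -0.2847  0.1176] t 4.75 w 0.0087 gf 49.10302519798279 F [-0.4 -1.1 -2.6] q [-0.72  0.28  1.81 -0.    1.06  0.64]
shift [ 0.9  0.5 90.2] turn [ 0.02 -0.01  0.09] toolz [ 0. -0. -1.]
pos [ 0.43   -0.2847  0.1175] t 4.8 w 0.009 gf 49.103296995162964 F [ 0.   0.3 -1.9] q [-0.72  0.28  1.81 -0.    1.06  0.64]
shift [ 0.9  0.5 90.1] turn [ 0.01 -0.    0.08] toolz [ 0. -0. -1.]
pos [ 0.43   -0.2847  0.1174] t 4.85 w 0.0087 gf 49.10267651081085 F [-0.6  0.  -2.3] q [-0.72  0.28  1.81 -0.    1.06  0.64]
```

View pics/hs.png

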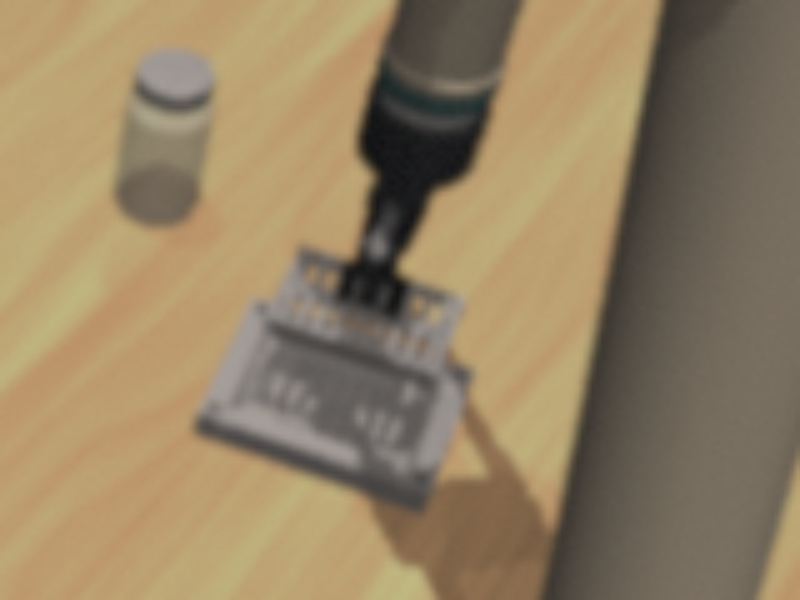

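View pics/h.png

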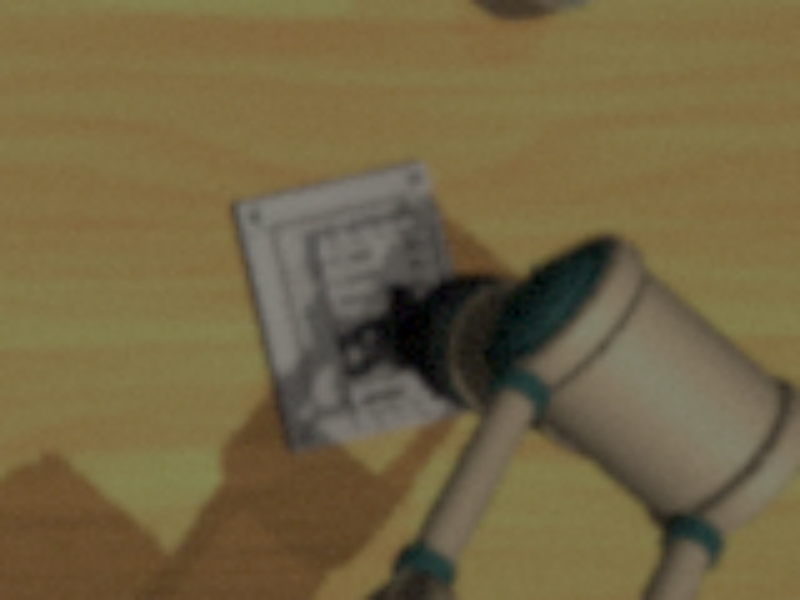

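In the side crop, the held grate's corners are near (300,248), (465,297), (445,368) and (272,313). The pocket is below it and the grate looks square to it. The corner positions give a check on the in-hand offset.

```bash
python3 - <<'E'
from h import *
d=manip.get_image("side"); f=d["frame"]
p=np.array([(300,248),(465,297),(445,368),(272,313)])/5+[350,110]
w=cast(d,p,.1087); print(np.round(w,3), w.mean(0), np.linalg.norm(np.diff(w,axis=0),axis=1))
t=np.array([(257,303),(470,372),(425,497),(195,415)])/5+[350,110]   # tray top outline corners
w=cast(d,t,.024); print(np.round(w,3), w.mean(0), np.linalg.norm(np.diff(w,axis=0),axis=1))
E
```

```text
[[ 0.494 -0.308  0.109]
 [ 0.38  -0.336  0.109]
 [ 0.361 -0.267  0.109]
 [ 0.478 -0.239  0.109]] [ 0.42841732 -0.28760176  0.1087    ] [0.11718814 0.07238097 0.1194782 ]
[[ 0.521 -0.324  0.024]
 [ 0.364 -0.359  0.024]
 [ 0.337 -0.233  0.024]
 [ 0.5   -0.199  0.024]] [ 0.43041435 -0.27862521  0.024     ] [0.16173166 0.12966191 0.16685656]
```

```bash
python3 - <<'E'
import cv2,numpy as np
a=cv2.imread("pics/top0.png")[205:275,402:462]; b=cv2.imread("pics/side0.png")[165:215,384:449]
a=cv2.resize(a,None,fx=6,fy=6,interpolation=cv2.INTER_CUBIC);b=cv2.resize(b,None,fx=6,fy=6,interpolation=cv2.INTER_CUBIC)
o=np.zeros((420,760,3),np.uint8);o[:420,:360]=np.clip(a*1.5,0,255);o[:300,365:365+390]=b
cv2.imwrite("pics/tray.png",o)
E
```

```text
(no output)
```

View pics/tray.png

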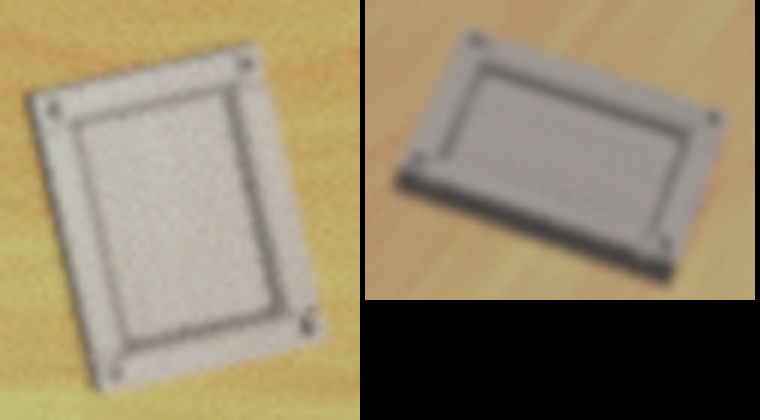

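The four corner screws are clear in both views. Top: (55,109), (247,64), (308,325), (117,373). Side: (477,40), (713,118), (665,243), (420,159). They make good fiducials on the z=24 mm plane.

```bash
python3 - <<'E'
from h import *
def q(n,p):
    d=manip.get_image(n); w=cast(d,p,.024); e=np.diff(w,axis=0)
    print(n,np.round(w.mean(0),4),np.round(np.linalg.norm(e,axis=1),3),np.degrees(np.arctan2(e[:,1],e[:,0])).round(1))
q("top",np.array([(55,109),(247,64),(308,325),(117,373)])/6-.42+[402,205])
q("side",np.array([(112,40),(348,118),(300,243),(55,159)])/6-.42+[384,165])
E
```

```text
top [ 0.4308 -0.2859  0.024 ] [0.11  0.148 0.11 ] [ -77.9 -168.1  102.9]
side [ 0.4329 -0.2848  0.024 ] [0.15  0.11  0.148] [-167.8  101.5   12.5]
```

Tray centre is (0.432,-0.2855) at 12°, and the two views agree to 2 mm. Shifting 3 mm along x and 1 mm along y, then descending.

```bash
python3 -m pendant '[{"dx":0.003,"dy":0.001,"dz":0.015,"rx":0,"ry":0,"rz":0,"hand":0},{"dx":0,"dy":0,"dz":0.025,"rx":0,"ry":0,"rz":0,"hand":0},{"dx":0,"dy":0,"dz":0.02,"rx":0,"ry":0,"rz":0,"hand":0},{"dx":0,"dy":0,"dz":0.012,"rx":0,"ry":0,"rz":0,"hand":0},{"dx":0,"dy":0,"dz":0.004,"rx":0,"ry":0,"rz":0,"hand":0},{"dx":0,"dy":0,"dz":0.004,"rx":0,"ry":0,"rz":0,"hand":0},{"dx":0,"dy":0,"dz":0,"rx":0,"ry":0,"rz":0,"hand":0}]'; python3 -m pendant '[{"dx":0,"dy":0,"dz":0.002,"rx":0,"ry":0,"rz":0,"hand":0},{"dx":0,"dy":0,"dz":0.002,"rx":0,"ry":0,"rz":0,"hand":0},{"dx":0,"dy":0,"dz":0,"rx":0,"ry":0,"rz":0,"hand":0}]'
```

```text
clock: 5.58
position: [0.4331, -0.2849, 0.0371]
ee_rot: [-0.0, 0.995, 0.105, -0.0]
contact_force: [-0.6, 2.4, -1.8]
width: 0.0091
gripper_force: 49.0
clock: 5.83
position: [0.4332, -0.2848, 0.0336]
ee_rot: [-0.0, 0.995, 0.105, 0.0]
contact_force: [-0.0, 2.6, -2.6]
width: 0.0089
gripper_force: 49.0
```

```bash
python3 -m pendant '[{"dx":0,"dy":-0.001,"dz":0.001,"rx":0,"ry":0,"rz":0,"hand":0},{"dx":0,"dy":0,"dz":0.001,"rx":0,"ry":0,"rz":0,"hand":0},{"dx":0,"dy":0,"dz":0,"rx":0,"ry":0,"rz":0,"hand":0}]';python3 -m pendant '[{"dx":0,"dy":0,"dz":0.001,"rx":0,"ry":0,"rz":0,"hand":0},{"dx":0,"dy":0,"dz":0,"rx":0,"ry":0,"rz":0,"hand":0}]'
```

```text
clock: 6.08
position: [0.4334, -0.2847, 0.0315]
ee_rot: [0.001, 0.995, 0.105, 0.0]
contact_force: [-0.3, 0.1, -1.3]
width: 0.0085
gripper_force: 49.1
clock: 6.25
position: [0.4334, -0.2847, 0.0308]
ee_rot: [0.001, 0.995, 0.105, 0.0]
contact_force: [-1.3, 0.4, 2.5]
width: 0.0092
gripper_force: 49.6
```

Contact with the floor is at z=0.0308, as predicted, and the side force is gone. Opening and retreating.

```bash
python3 -m pendant '[{"dx":0,"dy":0,"dz":0,"rx":0,"ry":0,"rz":0,"hand":0.02},{"dx":0,"dy":0,"dz":0,"rx":0,"ry":0,"rz":0,"hand":0.04},{"dx":0,"dy":0,"dz":0,"rx":0,"ry":0,"rz":0,"hand":0.05},{"dx":0,"dy":0,"dz":0,"rx":0,"ry":0,"rz":0,"hand":0.05},{"dx":0,"dy":0,"dz":-0.02,"rx":0,"ry":0,"rz":0,"hand":0.05},{"dx":0,"dy":0,"dz":-0.03,"rx":0,"ry":0,"rz":0,"hand":0.05},{"dx":0,"dy":0,"dz":-0.03,"rx":0,"ry":0,"rz":0,"hand":0.05},{"dx":0,"dy":0,"dz":-0.03,"rx":0,"ry":0,"rz":0,"hand":0.05},{"dx":0,"dy":0,"dz":-0.03,"rx":0,"ry":0,"rz":0,"hand":0.05},{"dx":0,"dy":0,"dz":0,"rx":0,"ry":0,"rz":0,"hand":0.05}]'
python3 - <<'E'
from h import *
d=manip.get_image("side"); cv2.imwrite("pics/placed.png",cv2.resize(d["frame"][155:225,374:464],(800,600),interpolation=cv2.INTER_CUBIC)[:,:,::-1])
a=cv2.imread("pics/top0.png")[200:280,222:292]; b=cv2.imread("pics/side0.png")[270:350,265:360]
o=np.zeros((400,800,3),np.uint8);o[:,:350]=np.clip(cv2.resize(a,None,fx=5,fy=5,interpolation=cv2.INTER_CUBIC)*1.5,0,255);o[:380,360:740]=cv2.resize(b,None,fx=4,fy=4,interpolation=cv2.INTER_CUBIC)[:380] if 0 else 0
o[:320,360:740]=cv2.resize(b,None,fx=4,fy=4,interpolation=cv2.INTER_CUBIC)
cv2.imwrite("pics/full.png",o)
E
```

```text
clock: 7.08
position: [0.436, -0.2867, 0.1764]
ee_rot: [0.005, 0.994, 0.105, 0.004]
contact_force: [0.6, -0.2, -0.1]
width: 0.0504
gripper_force: 0.0
```

View pics/placed.png

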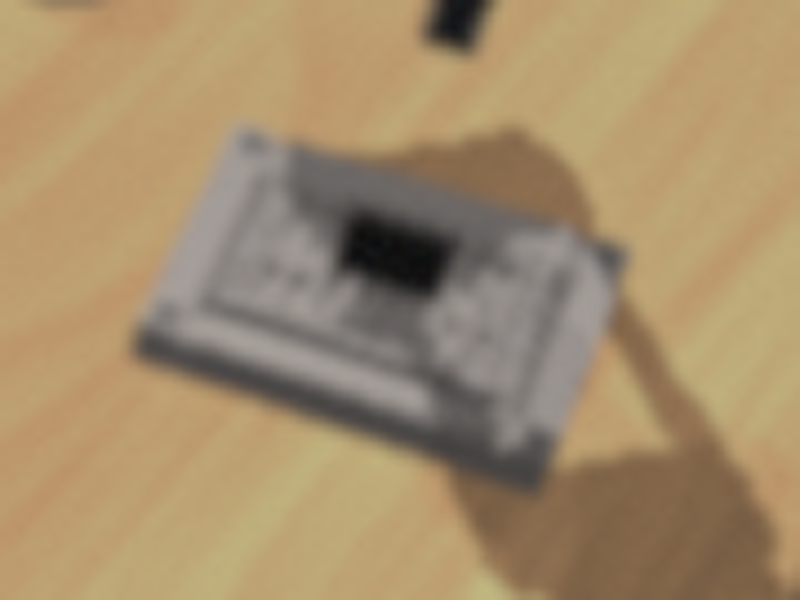

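View pics/full.png

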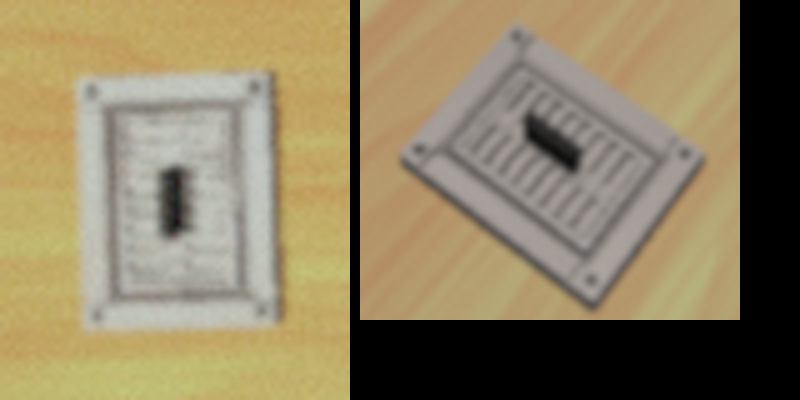

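The washed grate lies flat in its pocket, with the grip at (400,250) and an even margin all round. The full tray's screws are at top (91,92), (254,88), (263,310), (98,316) and side (517,36), (685,153), (591,280), (420,149).

```bash
python3 - <<'E'
from h import *
def q(n,p):
    d=manip.get_image(n); w=cast(d,p,.024); e=np.diff(w,axis=0)
    print(n,np.round(w.mean(0),4),np.round(np.linalg.norm(e,axis=1),3),np.degrees(np.arctan2(e[:,1],e[:,0])).round(1)); return d
d=q("top",np.array([(91,92),(254,88),(263,310),(98,316)])/5-.4+[222,200])
print("grip",cast(d,[[172/5-.4+222,201/5-.4+200]],.05))
d=q("side",np.array([(157,36),(325,153),(231,280),(60,149)])/4-.37+[265,270])
goto([.444,.3,.0308],-.5)
E
```

```text
top [0.4427 0.298  0.024 ] [0.11  0.148 0.111] [ -89.4 -178.4   91.5]
grip [[0.44475476 0.29613486 0.05      ]]
side [0.4455 0.2994 0.024 ] [0.15 0.11 0.15] [-179.    91.4    0.7]
shift [ 132.5 -568.8  139.3] turn [ 1.00e-02 -0.00e+00  1.25e+01] toolz [-0. -0. -1.]
pos [ 0.4327 -0.2839  0.1702] t 7.2333 w 0.0499 gf 0.0 F [-0.6  0.8 -0.7] q [-0.72  0.23  1.72 -0.    1.18  0.65]
```

```bash
python3 -m pendant '[{"dx":0.0085,"dy":-0.0362,"dz":0,"rx":0,"ry":0,"rz":0,"hand":0.05},{"dx":0.0085,"dy":-0.0362,"dz":0,"rx":0,"ry":0,"rz":0,"hand":0.05},{"dx":0.0085,"dy":-0.0362,"dz":0,"rx":0,"ry":0,"rz":0,"hand":0.05},{"dx":0.0085,"dy":-0.0362,"dz":0,"rx":0,"ry":0,"rz":0,"hand":0.05},{"dx":0.0085,"dy":-0.0362,"dz":0,"rx":0,"ry":0,"rz":0,"hand":0.05},{"dx":0.0085,"dy":-0.0362,"dz":0,"rx":0,"ry":0,"rz":0,"hand":0.05},{"dx":0.0085,"dy":-0.0362,"dz":0,"rx":0,"ry":0,"rz":0,"hand":0.05},{"dx":0.0085,"dy":-0.0362,"dz":0,"rx":0,"ry":0,"rz":0,"hand":0.05},{"dx":0.0085,"dy":-0.0362,"dz":0,"rx":0,"ry":0,"rz":0,"hand":0.05},{"dx":0.0085,"dy":-0.0362,"dz":0,"rx":0,"ry":0,"rz":0,"hand":0.05},{"dx":0.0085,"dy":-0.0362,"dz":0,"rx":0,"ry":0,"rz":0,"hand":0.05},{"dx":0.0085,"dy":-0.0362,"dz":0,"rx":0,"ry":0,"rz":0,"hand":0.05}]'; python3 -m pendant '[{"dx":0.0076,"dy":-0.033,"dz":0,"rx":0,"ry":0,"rz":0,"hand":0.05},{"dx":0.0076,"dy":-0.033,"dz":0,"rx":0,"ry":0,"rz":0,"hand":0.05},{"dx":0.0076,"dy":-0.033,"dz":0,"rx":0,"ry":0,"rz":0,"hand":0.05},{"dx":0.0076,"dy":-0.033,"dz":0,"rx":0,"ry":0,"rz":0,"hand":0.05},{"dx":0,"dy":0,"dz":0.02,"rx":0,"ry":0,"rz":5.5,"hand":0.05},{"dx":0,"dy":0,"dz":0.02,"rx":0,"ry":0,"rz":5.4,"hand":0.05},{"dx":0,"dy":0,"dz":0,"rx":0,"ry":0,"rz":0,"hand":0.05},{"dx":0,"dy":0,"dz":0,"rx":0,"ry":0,"rz":0,"hand":0.05}]'
python3 -c "
from h import *
goto([.4445,.298,.0295],1.1)"
```

```text
clock: 8.23
position: [0.4408, 0.1636, 0.1685]
ee_rot: [0.0, 0.995, 0.105, -0.002]
contact_force: [0.9, -0.1, -0.3]
width: 0.0497
gripper_force: 0.0
clock: 8.9
position: [0.4429, 0.2966, 0.128]
ee_rot: [0.001, 1.0, 0.011, -0.003]
contact_force: [0.7, -0.5, 0.3]
width: 0.0499
gripper_force: 0.0
shift [ 2.2 -1.6 98.4] turn [0.16 0.31 0.15] toolz [ 0. -0. -1.]
pos [0.4429 0.2966 0.128 ] t 8.9 w 0.0499 gf 0.0 F [ 0.7 -0.5  0.3] q [ 0.46  0.3   1.75 -0.    1.1   2.01]
```

```bash
python3 -m pendant '[{"dx":0.002,"dy":-0.0016,"dz":0.025,"rx":0,"ry":0,"rz":0,"hand":0.05},{"dx":0,"dy":0,"dz":0.025,"rx":0,"ry":0,"rz":0,"hand":0.05},{"dx":0,"dy":0,"dz":0.025,"rx":0,"ry":0,"rz":0,"hand":0.05},{"dx":0,"dy":0,"dz":0.014,"rx":0,"ry":0,"rz":0,"hand":0.05},{"dx":0,"dy":0,"dz":0.009,"rx":0,"ry":0,"rz":0,"hand":0.05},{"dx":0,"dy":0,"dz":0,"rx":0,"ry":0,"rz":0,"hand":0.04},{"dx":0,"dy":0,"dz":0,"rx":0,"ry":0,"rz":0,"hand":0.025},{"dx":0,"dy":0,"dz":0,"rx":0,"ry":0,"rz":0,"hand":0.015},{"dx":0,"dy":0,"dz":0,"rx":0,"ry":0,"rz":0,"hand":0},{"dx":0,"dy":0,"dz":0,"rx":0,"ry":0,"rz":0,"hand":0},{"dx":0,"dy":0,"dz":0,"rx":0,"ry":0,"rz":0,"hand":0},{"dx":0,"dy":0,"dz":0,"rx":0,"ry":0,"rz":0,"hand":0}]' 80
```

```text
clock: 9.9
position: [0.4479, 0.2997, 0.0339]
ee_rot: [-0.001, 1.0, 0.01, 0.002]
contact_force: [-0.7, -0.8, 7.3]
width: 0.0081
gripper_force: 81.3
```

Gripped (81 N, width 8 mm). Lifting straight up.

```bash
python3 -m pendant '[{"dx":0,"dy":0,"dz":-0.006,"rx":0,"ry":0,"rz":0,"hand":0},{"dx":0,"dy":0,"dz":-0.012,"rx":0,"ry":0,"rz":0,"hand":0},{"dx":0,"dy":0,"dz":-0.02,"rx":0,"ry":0,"rz":0,"hand":0},{"dx":0,"dy":0,"dz":-0.028,"rx":0,"ry":0,"rz":0,"hand":0},{"dx":0,"dy":0,"dz":-0.03,"rx":0,"ry":0,"rz":0,"hand":0},{"dx":0,"dy":0,"dz":-0.03,"rx":0,"ry":0,"rz":0,"hand":0},{"dx":0,"dy":0,"dz":-0.03,"rx":0,"ry":0,"rz":0,"hand":0},{"dx":0,"dy":0,"dz":-0.03,"rx":0,"ry":0,"rz":0,"hand":0},{"dx":0,"dy":0,"dz":-0.03,"rx":0,"ry":0,"rz":0,"hand":0},{"dx":0,"dy":0,"dz":-0.02,"rx":0,"ry":0,"rz":0,"hand":0},{"dx":0,"dy":0,"dz":0,"rx":0,"ry":0,"rz":0,"hand":0},{"dx":0,"dy":0,"dz":0,"rx":0,"ry":0,"rz":0,"hand":0}]'
python3 -c "
from h import *
goto([.5,.04,.3],1.1); goto([.614,.04,.249],90,-35)"
```

```text
clock: 10.9
position: [0.4466, 0.2991, 0.2689]
ee_rot: [-0.0, 1.0, 0.01, 0.001]
contact_force: [-0.2, -0.1, -3.4]
width: 0.0085
gripper_force: 80.1
shift [ 48.4 260.  -31.2] turn [-0.03 -0.09  0.01] toolz [ 0. -0. -1.]
pos [0.4466 0.2991 0.2689] t 10.9 w 0.0085 gf 80.0892162322998 F [-0.2 -0.1 -3.4] q [ 0.46  0.2   1.52 -0.    1.42  2.01]
shift [162.3 262.3  20. ] turn [-27.56  26.99 -85.89] toolz [ 0.574 -0.    -0.819]
pos [0.4466 0.2991 0.2689] t 10.9 w 0.0085 gf 80.0892162322998 F [-0.2 -0.1 -3.4] q [ 0.46  0.2   1.52 -0.    1.42  2.01]
```

```bash
python3 -m pendant '[{"dx":0.003,"dy":0.013,"dz":-0.002,"rx":0,"ry":0,"rz":0,"hand":0},{"dx":0.005,"dy":0.026,"dz":-0.003,"rx":0,"ry":0,"rz":0,"hand":0},{"dx":0.005,"dy":0.026,"dz":-0.003,"rx":0,"ry":0,"rz":0,"hand":0},{"dx":0.005,"dy":0.026,"dz":-0.003,"rx":0,"ry":0,"rz":0,"hand":0},{"dx":0.005,"dy":0.026,"dz":-0.003,"rx":0,"ry":0,"rz":0,"hand":0},{"dx":0.005,"dy":0.026,"dz":-0.003,"rx":0,"ry":0,"rz":0,"hand":0},{"dx":0.005,"dy":0.026,"dz":-0.003,"rx":0,"ry":0,"rz":0,"hand":0},{"dx":0.005,"dy":0.026,"dz":-0.003,"rx":0,"ry":0,"rz":0,"hand":0},{"dx":0.005,"dy":0.026,"dz":-0.003,"rx":0,"ry":0,"rz":0,"hand":0},{"dx":0.005,"dy":0.026,"dz":-0.003,"rx":0,"ry":0,"rz":0,"hand":0},{"dx":0.003,"dy":0.013,"dz":-0.002,"rx":0,"ry":0,"rz":0,"hand":0},{"dx":0,"dy":0,"dz":0,"rx":0,"ry":0,"rz":0,"hand":0}]'; python3 -m pendant '[{"dx":0,"dy":0,"dz":0,"rx":0,"ry":0,"rz":-4,"hand":0},{"dx":0,"dy":0,"dz":0,"rx":0,"ry":0,"rz":-7,"hand":0},{"dx":0,"dy":0,"dz":0,"rx":0,"ry":0,"rz":-7,"hand":0},{"dx":0,"dy":0,"dz":0,"rx":0,"ry":0,"rz":-7,"hand":0},{"dx":0,"dy":0,"dz":0,"rx":0,"ry":0,"rz":-7,"hand":0},{"dx":0,"dy":0,"dz":0,"rx":0,"ry":0,"rz":-7,"hand":0},{"dx":0,"dy":0,"dz":0,"rx":0,"ry":0,"rz":-7,"hand":0},{"dx":0,"dy":0,"dz":0,"rx":0,"ry":0,"rz":-7,"hand":0},{"dx":0,"dy":0,"dz":0,"rx":0,"ry":0,"rz":-7,"hand":0},{"dx":0,"dy":0,"dz":0,"rx":0,"ry":0,"rz":-7,"hand":0},{"dx":0,"dy":0,"dz":0,"rx":0,"ry":0,"rz":-7,"hand":0},{"dx":0,"dy":0,"dz":0,"rx":0,"ry":0,"rz":-7,"hand":0}]'; python3 -m pendant '[{"dx":0,"dy":0,"dz":0,"rx":0,"ry":0,"rz":-7,"hand":0},{"dx":0,"dy":0,"dz":0,"rx":0,"ry":0,"rz":-7,"hand":0},{"dx":0,"dy":0,"dz":0,"rx":0,"ry":0,"rz":0,"hand":0},{"dx":0,"dy":0,"dz":0,"rx":0,"ry":0,"rz":0,"hand":0}]'
python3 -c "
from h import *
goto([.614,.04,.249],90,-35)"
```

```text
clock: 11.9
position: [0.5023, 0.0363, 0.2973]
ee_rot: [0.001, 1.0, 0.008, -0.002]
contact_force: [0.1, 0.2, -3.3]
width: 0.0083
gripper_force: 80.0
clock: 12.9
position: [0.5011, 0.0406, 0.2973]
ee_rot: [-0.002, 0.752, 0.659, -0.002]
contact_force: [-0.7, -0.3, -1.6]
width: 0.0083
gripper_force: 80.0
clock: 13.23
position: [0.5016, 0.0404, 0.2979]
ee_rot: [-0.001, 0.669, 0.743, -0.001]
contact_force: [0.1, 0.6, -2.7]
width: 0.0082
gripper_force: 80.0
shift [-12.1 111.9  48.5] turn [-35.15  -1.84   5.76] toolz [ 0.574 -0.    -0.819]
pos [0.5016 0.0404 0.2979] t 13.2333 w 0.0082 gf 80.02098441123962 F [ 0.1  0.6 -2.7] q [-0.06  0.14  1.53  0.    1.48 -0.16]
```

```bash
python3 -m pendant '[{"dx":0,"dy":0,"dz":0,"rx":0,"ry":0,"rz":6,"hand":0},{"dx":0,"dy":0,"dz":0,"rx":-3,"ry":0,"rz":0,"hand":0},{"dx":0,"dy":0,"dz":0,"rx":-6,"ry":0,"rz":0,"hand":0},{"dx":0,"dy":0,"dz":0,"rx":-7,"ry":0,"rz":0,"hand":0},{"dx":0,"dy":0,"dz":0,"rx":-7,"ry":0,"rz":0,"hand":0},{"dx":0,"dy":0,"dz":0,"rx":-7,"ry":0,"rz":0,"hand":0},{"dx":0,"dy":0,"dz":0,"rx":-5,"ry":0,"rz":0,"hand":0},{"dx":0,"dy":0,"dz":0,"rx":0,"ry":0,"rz":0,"hand":0},{"dx":0,"dy":0,"dz":0,"rx":0,"ry":0,"rz":0,"hand":0}]'
python3 -c "
from h import *
goto([.614,.04,.249],90,-35)"
```

```text
clock: 13.98
position: [0.5004, 0.0403, 0.2977]
ee_rot: [0.211, 0.675, 0.675, 0.212]
contact_force: [0.5, 0.8, -1.3]
width: 0.0084
gripper_force: 80.0
shift [ -0.4  65.7 104.7] turn [-0.27 -0.07 -0.03] toolz [ 0.574 -0.    -0.819]
pos [0.5004 0.0403 0.2977] t 13.9833 w 0.0084 gf 80.01327753067017 F [ 0.5  0.8 -1.3] q [-0.1  -0.17  1.98  0.09  0.73 -0.15]
```

```bash
python3 -m pendant '[{"dx":0,"dy":0.004,"dz":0.006,"rx":0,"ry":0,"rz":0,"hand":0},{"dx":0,"dy":0.008,"dz":0.013,"rx":0,"ry":0,"rz":0,"hand":0},{"dx":0,"dy":0.01,"dz":0.016,"rx":0,"ry":0,"rz":0,"hand":0},{"dx":0,"dy":0.01,"dz":0.016,"rx":0,"ry":0,"rz":0,"hand":0},{"dx":0,"dy":0.01,"dz":0.016,"rx":0,"ry":0,"rz":0,"hand":0},{"dx":0,"dy":0.01,"dz":0.016,"rx":0,"ry":0,"rz":0,"hand":0},{"dx":0,"dy":0.009,"dz":0.013,"rx":0,"ry":0,"rz":0,"hand":0},{"dx":0,"dy":0.005,"dz":0.008,"rx":0,"ry":0,"rz":0,"hand":0},{"dx":0,"dy":0,"dz":0,"rx":0,"ry":0,"rz":0,"hand":0},{"dx":0,"dy":0,"dz":0,"rx":0,"ry":0,"rz":0,"hand":0},{"dx":0,"dy":0,"dz":0,"rx":0,"ry":0,"rz":0,"hand":0},{"dx":0,"dy":0,"dz":0,"rx":0,"ry":0,"rz":0,"hand":0}]'
python3 - <<'E'
from h import *
goto([.614,.04,.249],90,-35)
d=manip.get_image("side"); cv2.imwrite("pics/end.png",cv2.resize(d["frame"][110:330,220:500],(800,600),interpolation=cv2.INTER_CUBIC)[:,:,::-1])
# expected underside/top corners of the held grate in the side picture crop
vz=np.array([-.574,0,.819]);vy=np.array([0,1,0]);vx=np.cross(vy,vz)
s=manip.get_state();o=s["position"]-.02*vz
P=[o+a*vy*.06+b*vx*.04+.01*vz for a,b in((1,1),(1,-1),(-1,-1),(-1,1))]
c=(np.array(P)-d["position"])@rot(d["attitude"]).as_matrix(); c[:,1:]*=-1
p,_=cv2.projectPoints(c,np.zeros(3),np.zeros(3),K(d),d["distortion"])
print(np.round((p[:,0]-[220,110])*[800/280,600/220]), o)
E
```

```text
clock: 14.98
position: [0.6161, 0.0404, 0.2524]
ee_rot: [0.213, 0.674, 0.675, 0.213]
contact_force: [-0.0, -0.5, -1.8]
width: 0.0084
gripper_force: 79.9
shift [-0.4 -3.6  1.6] turn [ 0.01 -0.06  0.08] toolz [ 0.574 -0.    -0.819]
pos [0.6161 0.0404 0.2524] t 14.9833 w 0.0084 gf 79.9446451663971 F [-0.  -0.5 -1.8] q [-0.07  0.06  1.9   0.08  0.58 -0.13]
[[223. 172.]
 [276. 231.]
 [348. 166.]
 [298. 109.]] [0.62744169 0.04035976 0.23615715]
```

View pics/end.png

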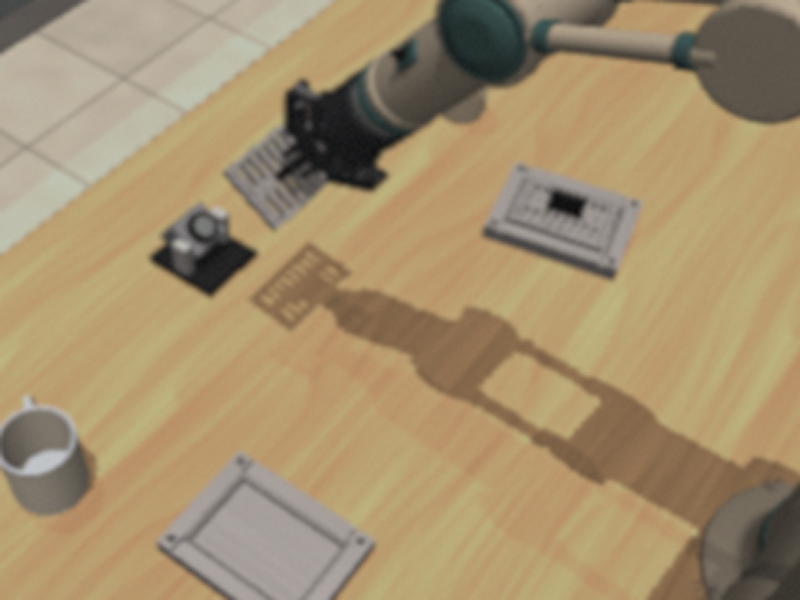

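The held grate's visible corners, at (223,172) and (276,230), match the prediction. The washed grate sits in its tray and everything else is undisturbed. Handing in.

```bash
python3 -c "
from rig import manip
import numpy as np
print(np.abs(manip.get_state()['qd']).max()); print(manip.sign_off())"
```

```text
0.0043999927359449475
the job is handed in; nothing more can be done
None
```

The job is handed in, though no verdict came back: the washed grate lies released in the once-empty tray, and the used grate is held steady about 3 mm from the computed view point, facing the lens.

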